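# Seat the drill-jig plate on its hidden pin and hold it pressed home

## Task

Pull the drawer of the small parts cabinet out to its stop, leave it open, and take out the drill-jig plate, the one with the black grip. Lay the plate level and square over the sprung pad of the drill jig; the locating pin is then hidden beneath it, somewhere along the jig's long centre line, so feel for it by sliding the plate along until its socket drops over the pin and it lies flat on the pad. Then press it down until the sprung pad is fully home and finish while still holding it down by hand, without letting go; leave the tin, the oil bottle and the wrench alone.

Things in the scene. Friction and masses are not known exactly. Their poses are not given: they have to be found in the camera images.
- cabinet: Low green steel parts cabinet fixed to the bench, 210 deep (own x, pointing from the drawer front inwards) x 200 wide (y) x 95 mm high, one drawer. Origin on the bench, on its centre line, 60 mm in front of the carcass's front edge: carcass x = +60 to +270 mm, closed drawer's front panel x = +48 to +60 mm. z up.
- drawer (a joint): How far the drawer is out, m: 0 shut, 0.14 at its stop, sliding along the cabinet's -x; may start up to 0.015 open. Friction about 2 N, stays where left. Inside 163 mm wide (y), 169 mm long; floor 14 mm, side walls' top 50 mm, front panel's top 89 mm above the bench.
- drawer_handle (a point): Middle of the drawer's steel bar handle; moves with the drawer. The bar runs along the cabinet's y, 100 mm long, about 10 mm thick, 65 mm above the bench (30 mm below the cabinet's top), 35 mm out from the front panel, with room behind it for a finger coming from above. Axes as the cabinet's.
- plate_mid (a point): Centre of the drill-jig plate (0.26-0.44 kg), 27 mm above its underside: aluminium plate 76 (own x) x 96 (y) x 16 mm, drill bushes at its corners, in its middle an upright black grip block 50 (x) x 24 (y) x 38 mm, 54 mm high in all. Round blind socket, 17 mm across and 16 deep, in the middle of the underside. Same turned half round. Starts flat in the drawer; within reach once that is pulled out.
- plate_grip (a point): Point inside the plate's grip block at a good height to grip: 39 mm above the underside, 23 mm above the plate's top face, 15 mm below the grip's top, straight above the socket. Grip across own y (24 mm wide). Axes as the plate's.
- jig: Drill jig fixed to the bench: grey base 140 (own x) x 190 (y) x 25 mm, origin at the centre of its underside, z up. On it a sprung steel pad 90 (x) x 110 mm (y). Square = plate's x along jig's x, either way round. With the plate level, plate_mid is 77 mm above the jig's origin when it rests on the pin's tip, 70 mm once dropped over the pin onto the pad, 64 mm pressed home.
- jig_slot (a point): Centre of the slot in the resting pad's top, 43 mm above the bench, above the jig's origin, axes as the jig's. Through the slot stands one fixed steel pin 12 mm thick, its tapered tip (5 mm across at the very top) 7 mm above the pad. It is on the jig's y axis (x = 0), anywhere from 18 mm before to 18 mm beyond this point in y: where is not told. The socket has 2.5 mm play round it.
- pad (a joint): How far the sprung pad is pressed down, m: 0 at rest (it bears the plate's weight without sinking), 0.006 home on its stop. The spring pushes with 9 N at rest, 15 N home, so holding the plate home takes some 8 to 12 N by hand; it springs up again if let go.
- tin_mid (a point): Middle of a round tin 52 mm across, 75 mm high, standing on the cabinet's rear. Bystander.
- oil_mid (a point): Middle of a white oil bottle, 54 mm across, 150 mm high, standing beyond the gap between cabinet and jig. Bystander.
- wrench_grip (a point): Handle of a 150 mm steel wrench lying on the bench between cabinet and jig. Bystander.
Mind the look-alikes: they are no part of the job. Of the things shaped like the jig, the grey one is meant.

How it is judged:
By the outcome, as a careful person would: the job done as asked, in the order asked, and still so for the second after the job is handed in, while the arm keeps its last pose, push and grip.
It also fails if it takes over 72 s, if anything falls off the work surface, if the arm or the gripper's body presses on something with over 40 N, if the wrist force passes 120 N, or if a joint passes its speed limit or range.

## Robot

A 7-joint arm with a two-finger parallel gripper is mounted at the origin on the work surface. World frame = base frame: x ahead of the robot, y to its left, z up, the work surface at z = 0. Lengths are in m, angles in rad, forces in N, time in s.
With the tool pointing down it reaches from about 0.4 to 0.75 m from the base axis. Payload 19.5 kg.
Tool frame: the origin (TCP) lies between the finger pads; the fingertips stand 17 mm ahead of it and the grasp point (between the pads) lies 2 mm behind it; z points along the fingers, x is the direction in which the jaws open and shut, and the axes are right-handed (so a half turn about z gives the same grasp; the last joint's range is limited). The gripper opens to 85 mm and grips with 20 to 120 N. Pads are 22 mm wide; open, the fingers measure 114 mm over their backs; the gripper's body (76 mm by 85 mm) begins 54 mm behind the grasp point. The pads swing forward as they close: fully open they stand 13 mm farther back than shut.
Start: joints at [-1.387, 0.707, -0.028, 1.485, 0.022, 0.951, -0.075], TCP at [0.129, 0.56, 0.248] pointing down, gripper open.
Joint ranges: [-2.71, 2.71], [-0.32, 2.16], [-1.57, 1.52], [0, 2.45], [-1.46, 4.6], [0, 2.02], [-2.83, 2.83]. Speed limits (rad/s): [1.89, 1.89, 2.57, 2.57, 3.01, 3.01, 3.01].

## Interface

Orientations are given as a unit quaternion [w, x, y, z].
In Python, from plant import sensors, cams, job gives the robot as it stands.
- The arm moves only by the tool move_arm, never from a script. Its argument "steps" is a list of rows, each a list of 7 numbers: the shift along the world's x, y, z in m, then the turn, a rotation vector about the world's x, y, z in rad, then the closure, from -1 (fully open) to 1 (shut), so that 0 is half open. A call has 1 to 12 rows; each row shifts and turns the commanded pose from where the row before left it; what a row does not reach is not made up. A row lasts 1/8 s, in which the tool goes at most 62.5 mm and 10.7 degrees, less where a joint would pass 70% of its speed; a pose out of reach is approached as far as the arm can. A call with a gripper value outside its range is refused whole. The fingers move at their own pace and stop on an object; "newtons" is the grip in N (left out, the last holds). Time passes only in rows, so rows that do not move let the fingers close. It gives the time, the measured TCP pose, the force and the opening at its end, in the units of the state.
- sensors.observe(): the state, without advancing time (a new reading comes with each control period).
- cams.snapshot(name): name is "scene" or "top" or "wrist"; returns a dict with "frame" (400x640x3 uint8, red, green, blue), "fov_y" (degrees; the focal length in pixels is half the picture's height over the tangent of half this angle, whatever the lens; pixels are square), "cx", "cy" (the principal point, pixels), "position" and "orientation" of the camera in the world; the wrist camera has in their place "mount" (4x4, takes a point from camera to tool coordinates, whose origin is the TCP and whose axes are the tool frame's). Camera axes: x right, y down, z forward; pixel columns grow to the right and rows downward; lengths in m; the calibration is good to about 2 mm. A picture is of the moment at which its call begins: read the wrist's pose just before it. There is no depth.
- job.close_job(): hands the job in, once; it reports no verdict.
The state is a dict: "time_s": time; "joints": joint angles; "qvel": joint speeds; "tau": joint torques, N m; "eef_pos": TCP position; "eef_rot": TCP orientation; "wrist_force": force on the tool from outside, world axes, zero at the start; "ft_torque": the same for the moment, N m; "finger_gap": finger opening in m.
Only numpy, scipy, OpenCV 4.12 (cv2) and the standard library are available. Lean on these libraries where they do the work, as an engineer would, in place of code of your own. Each camera call takes 0.05 s, during which the arm holds its last target. There are 200 camera calls.

## Working session

There is one attempt and no reset: what is moved stays moved. The work goes in short steps, Python scripts to look and compute and a tool call to move; the robot and the scene stay as the last step left them, time stands still between calls to the robot, and variables do not carry over. Pictures are saved under pics/ and viewed, on a budget of 10 in all, crops included, one or two more only if the job needs it, and the job is handed in when it is done.

Besides the shell and the picture viewer there is one more tool, called after "Emit:" by a JSON object that holds its "name" and its "arguments", one argument or row to a line. move_arm: Moves the arm, as the interface text tells. Its arguments: {"type":"object","properties":{"steps":{"type":"array","items":{"type":"array","items":{"type":"number"}}},"newtons":{"type":"number"}},"required":["steps"]}

```bash
mkdir -p pics; ls
cat > h.py <<'E'
import numpy as np, cv2
from scipy.spatial.transform import Rotation as R
from plant import sensors, cams, job
def rot(q): return R.from_quat([q[1],q[2],q[3],q[0]]).as_matrix()
def snap(n,png=None):
    s=sensors.observe(); c=cams.snapshot(n); f=c["frame"]
    c["f"]=f.shape[0]/2/np.tan(np.radians(c["fov_y"])/2)
    if "mount" in c:
        T=np.eye(4);T[:3,:3]=rot(s["eef_rot"]);T[:3,3]=s["eef_pos"];M=T@np.array(c["mount"]);c["R"],c["p"]=M[:3,:3],M[:3,3]
    else: c["R"],c["p"]=rot(c["orientation"]),np.array(c["position"])
    if png: cv2.imwrite("pics/"+png,f[:,:,::-1])
    return c
def ray(c,u,v):
    d=c["R"]@np.array([(u-c["cx"])/c["f"],(v-c["cy"])/c["f"],1]); return c["p"],d
def onz(c,u,v,z):
    p,d=ray(c,u,v); return p+d*(z-p[2])/d[2]
def proj(c,P):
    q=c["R"].T@(np.array(P)-c["p"]); return q[:2]/q[2]*c["f"]+[c["cx"],c["cy"]]
E
python3 - <<'E'
from h import *
a=snap("scene");b=snap("top");
for n,c in (("scene",a),("top",b)): print(n,c["p"],c["R"].round(3).tolist(),c["f"],c["cx"],c["cy"]); 
cv2.imwrite("pics/a1.png",a["frame"][:,:,::-1]);cv2.imwrite("pics/b1.png",b["frame"][:,:,::-1])
print(sensors.observe())
E
```

```text
pics
scene [ 1.07479495 -0.7733927   0.92674092] [[0.785, 0.424, -0.452], [0.62, -0.557, 0.553], [-0.018, -0.714, -0.7]] 379.0099615447865 326.0108386762256 198.42483185500225
top [ 0.24903696 -0.14237465  1.26412111] [[0.111, -0.965, 0.239], [-0.994, -0.107, 0.03], [-0.003, -0.241, -0.971]] 468.63572186253737 314.7933428191671 203.86703936986007
{'time_s': 0.1, 'joints': array([-1.38668981,  0.70702508, -0.02763256,  1.4848933 ,  0.02201072,
        0.95090994, -0.07553305]), 'qvel': array([ 9.06336246e-05, -1.06007275e-03, -1.08811820e-03, -1.00752170e-03,
        7.02899611e-04,  1.48324308e-03, -2.69380638e-04]), 'tau': array([ 2.16425673e-03, -8.84286976e+01,  1.23663146e+00, -2.36457092e+01,
        1.70468754e-02,  5.04378229e-03,  4.78026664e-06]), 'eef_pos': array([0.12868746, 0.56021315, 0.24789696]), 'eef_rot': array([ 3.00432843e-04,  7.82275065e-01,  6.22932986e-01, -3.56860319e-04]), 'wrist_force': array([0.22815344, 0.46495941, 0.37159612]), 'ft_torque': array([-0.02697745, -0.00213113, -0.00394584]), 'finger_gap': 0.08546506724293734}
```

View pics/b1.png

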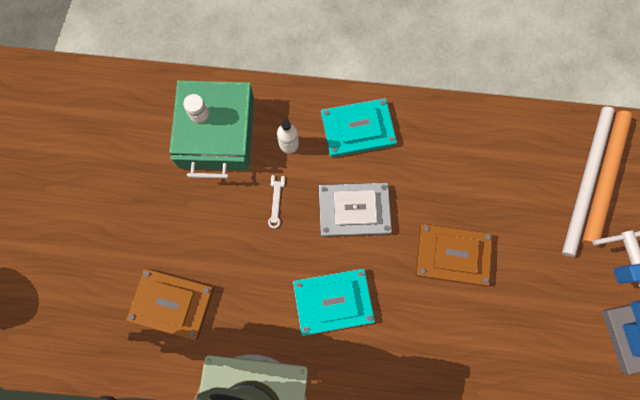

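View pics/a1.png

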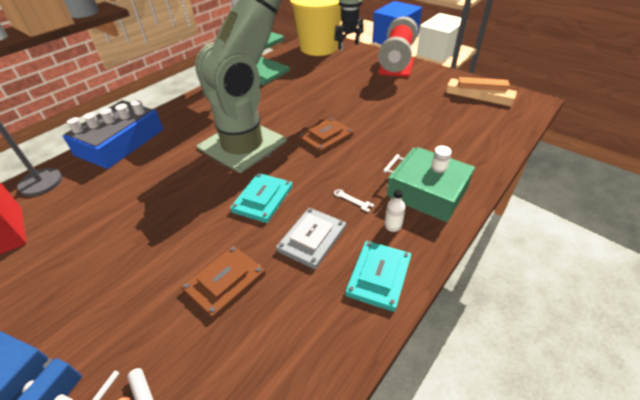

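Run:
```python
from h import *
c=snap("top")
f=c["frame"]; hsv=cv2.cvtColor(f,cv2.COLOR_RGB2HSV)
m=cv2.inRange(hsv,(60,80,90),(80,255,255)); m[:, :150]=0; m[:,270:]=0
m=cv2.morphologyEx(m,cv2.MORPH_OPEN,np.ones((3,3)))
k=max(cv2.findContours(m,0,2)[0],key=cv2.contourArea)
print(cv2.contourArea(k)); ap=cv2.approxPolyDP(k,4,True)[:,0]
for u,v in ap: print(u,v,onz(c,u,v,.095).round(4))
m=cv2.inRange(hsv,(0,0,120),(180,60,255)); m2=np.zeros_like(m); m2[170:250,305:405]=m[170:250,305:405]
k=max(cv2.findContours(m2,0,2)[0],key=cv2.contourArea)
r=cv2.minAreaRect(k);print(r)
for u,v in cv2.boxPoints(r): print(u,v,onz(c,u,v,.025).round(4))
m3=np.zeros_like(m); m3[160:185,180:240]=m[160:185,180:240]
k=np.argwhere(m3); print(k.min(0),k.max(0))
r=cv2.resize(np.hstack([f[70:190,160:270],f[150:270,290:420]]),None,fx=3.3,fy=3.3,interpolation=2)
cv2.imwrite("pics/c1.png",r[:,:,::-1])
```

```text
5210.0
178 81 [0.8417 0.3066 0.095 ]
170 152 [0.6352 0.2902 0.095 ]
245 154 [0.6514 0.0921 0.095 ]
249 83 [0.8569 0.1113 0.095 ]
((354.6979064941406, 208.6928253173828), (50.56658172607422, 71.00761413574219), 87.91743469238281)
318.29877 184.71643 [ 0.609  -0.1076  0.025 ]
389.25946 182.13605 [ 0.6378 -0.3011  0.025 ]
391.09705 232.66922 [ 0.4974 -0.3163  0.025 ]
320.13635 235.2496 [ 0.4695 -0.1279  0.025 ]
[162 187] [177 227]
```

View pics/c1.png

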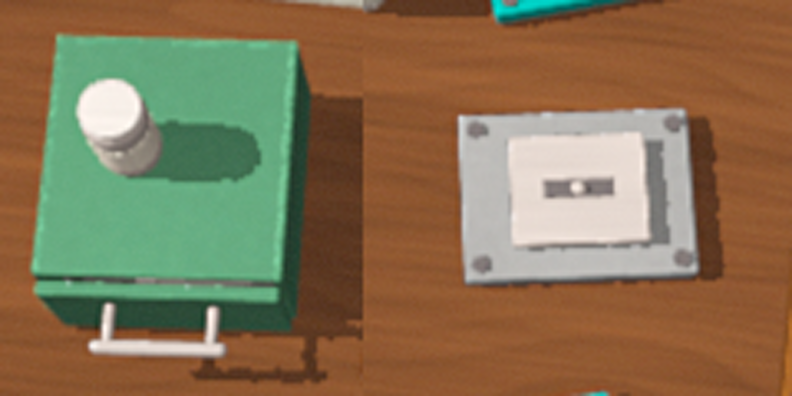

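Emit:
{"name": "move_arm", "arguments": {
  "steps": [
    [0.044,-0.037,0,0,0,-0.126,0.3],
    [0.044,-0.037,0,0,0,-0.126,0.3],
    [0.044,-0.037,0,0,0,-0.126,0.3],
    [0.044,-0.037,0,0,0,-0.126,0.3],
    [0.044,-0.037,0,0,0,-0.126,0.3],
    [0.044,-0.037,0,0,0,-0.126,0.3],
    [0.044,-0.037,0,0,0,-0.126,0.3],
    [0.044,-0.037,0,0,0,-0.126,0.3],
    [0.044,-0.037,0,0,0,-0.126,0.3],
    [0.044,-0.037,0,0,0,-0.126,0.3],
    [0,0,0,0,0,0,0.3]
  ]
}}

```text
time_s: 1.52
eef_pos: [0.5708, 0.1866, 0.2476]
eef_rot: [0.001, 0.999, 0.039, 0.0]
wrist_force: [0.3, 0.1, -0.9]
finger_gap: 0.03
```

Run:
```python
from h import *
c=snap("wrist","w1.png"); s=sensors.observe(); print(s["eef_pos"],rot(s["eef_rot"])[:,0],s["finger_gap"])
print(c["p"],c["R"].round(2).tolist(),c["f"])
for P in [(.5965,.187,.065),(.588,.187,.065)]: print(proj(c,P))
c=snap("top")
for u,v,z in [(187.3,175,.065),(227.9,176,.065),(355.2,206.7,.05),(344.5,206.7,.043),(365.8,206.7,.043)]: print(onz(c,u,v,z).round(4))
```

```text
[0.56929804 0.18902777 0.2476608 ] [ 9.96588624e-01  8.25257907e-02 -7.79989765e-04] 0.029873986434275895
[0.56514215 0.25219144 0.37301011] [[1.0, 0.08, 0.02], [0.08, -0.96, -0.26], [-0.0, 0.26, -0.96]] 295.87929319810354
[343.39698402 185.55186879]
[335.44431072 184.93344793]
[0.5858 0.2431 0.065 ]
[0.595  0.1345 0.065 ]
[ 0.552  -0.2127  0.05  ]
[ 0.5506 -0.1846  0.043 ]
[ 0.5568 -0.2413  0.043 ]
```

View pics/w1.png

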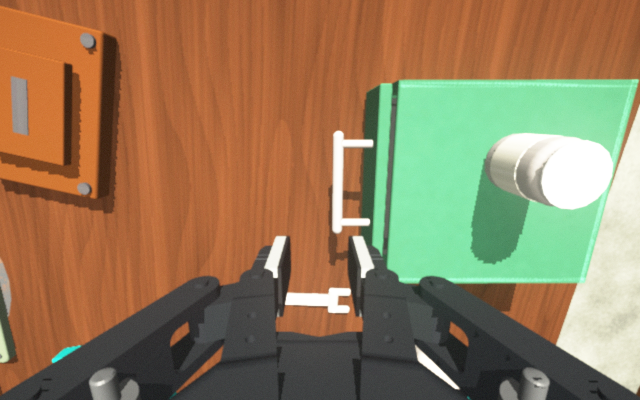

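Emit:
{"name": "move_arm", "arguments": {
  "steps": [
    [0.022,0,-0.03,0,0,0,0.42],
    [0,0,-0.05,0,0,0,0.42],
    [0,0,-0.05,0,0,0,0.42],
    [0,0,-0.035,0,0,0,0.42],
    [0,0,-0.02,0,0,0,0.42],
    [0,0,0,0,0,0,0.42]
  ]
}}

```text
time_s: 2.38
eef_pos: [0.591, 0.1914, 0.0637]
eef_rot: [-0.0, 0.999, 0.043, 0.001]
wrist_force: [-1.1, -0.4, 0.5]
finger_gap: 0.0248
```

Emit:
{"name": "move_arm", "arguments": {
  "newtons": 25,
  "steps": [
    [0,0,0,0,0,0,1],
    [0,0,0,0,0,0,1],
    [0,0,0,0,0,0,1],
    [0,0,0,0,0,0,1]
  ]
}}

```text
time_s: 2.88
eef_pos: [0.5908, 0.1912, 0.0639]
eef_rot: [-0.001, 0.999, 0.043, 0.0]
wrist_force: [-1.1, 3.8, 7.4]
finger_gap: 0.0099
```

Emit:
{"name": "move_arm", "arguments": {
  "steps": [
    [-0.01,-0.0008,0,0,0,0,1],
    [-0.02,-0.0017,0,0,0,0,1],
    [-0.02,-0.0017,0,0,0,0,1],
    [-0.02,-0.0017,0,0,0,0,1],
    [-0.02,-0.0017,0,0,0,0,1],
    [-0.02,-0.0017,0,0,0,0,1],
    [-0.01,-0.0008,0,0,0,0,1],
    [0,0,0,0,0,0,1]
  ]
}}

```text
time_s: 3.88
eef_pos: [0.4702, 0.1815, 0.0639]
eef_rot: [-0.001, 0.999, 0.043, 0.0]
wrist_force: [-1.9, 7.2, 8.5]
finger_gap: 0.0097
```

Emit:
{"name": "move_arm", "arguments": {
  "steps": [
    [-0.005,-0.0004,0,0,0,0,1],
    [-0.005,-0.0004,0,0,0,0,1],
    [-0.004,-0.0003,0,0,0,0,1],
    [0,0,0,0,0,0,1]
  ]
}}

```text
time_s: 4.38
eef_pos: [0.4567, 0.1804, 0.0639]
eef_rot: [-0.001, 0.999, 0.043, 0.0]
wrist_force: [-2.7, 6.9, 8.5]
finger_gap: 0.0098
```

Emit:
{"name": "move_arm", "arguments": {
  "steps": [
    [-0.004,-0.0003,0,0,0,0,1],
    [0,0,0,0,0,0,1]
  ]
}}

```text
time_s: 4.62
eef_pos: [0.4539, 0.1802, 0.0639]
eef_rot: [-0.001, 0.999, 0.043, 0.002]
wrist_force: [4.9, 7.9, 4.0]
finger_gap: 0.0103
```

Emit:
{"name": "move_arm", "arguments": {
  "steps": [
    [-0.004,-0.0003,0,0,0,0,1],
    [0,0,0,0,0,0,1]
  ]
}}

```text
time_s: 4.88
eef_pos: [0.4537, 0.1802, 0.0641]
eef_rot: [-0.001, 0.999, 0.043, 0.006]
wrist_force: [27.7, 8.9, -11.2]
finger_gap: 0.0101
```

Emit:
{"name": "move_arm", "arguments": {
  "steps": [
    [0.004,0.0003,0,0,0,0,1],
    [0,0,0,0,0,0,0.42],
    [0,0,0,0,0,0,0.42],
    [0,0,0,0,0,0,0.42],
    [0,0,0.04,0,0,0,0.42],
    [0,0,0.05,0,0,0,0.42],
    [0.02,0,0.05,0,0,0,0.3],
    [0.03,-0.02,0.05,0,0,0,0],
    [0,-0.03,0.03,0,0,0,-0.4],
    [0,0,0,0,0,0,-1],
    [0,0,0,0,0,0,-1]
  ]
}}

```text
time_s: 6.25
eef_pos: [0.5023, 0.1294, 0.2827]
eef_rot: [-0.0, 0.999, 0.043, -0.0]
wrist_force: [-0.2, 0.2, -0.5]
finger_gap: 0.0853
```

Run:
```python
from h import *
c=snap("wrist","w2.png"); s=sensors.observe(); print(s["eef_pos"],rot(s["eef_rot"])[:,0],s["finger_gap"])
np.save("w2.npy",[c["p"],*c["R"]])
c=snap("top","t2.png")
```

```text
[0.50226387 0.12958067 0.28247385] [ 0.99631315  0.08577842 -0.00147191] 0.08525499273127198
```

View pics/w2.png

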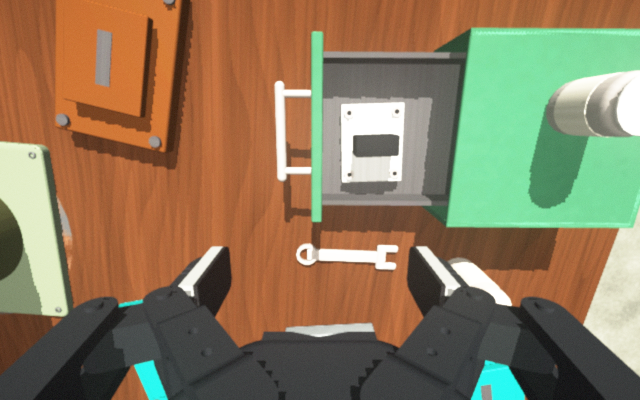

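Run:
```python
from h import *
c=snap("wrist"); f=c["frame"]; 
print(onz(c,280,131,.065))
g=f.max(2); 
def box(lo,hi,z,pr):
    m=((g>=lo)&(g<=hi)).astype(np.uint8); w=np.zeros_like(m); w[90:195,332:412]=m[90:195,332:412]
    w=cv2.morphologyEx(w,cv2.MORPH_OPEN,np.ones((3,3)))
    k=max(cv2.findContours(w,0,2)[0],key=cv2.contourArea)
    if pr: k=cv2.convexHull(k)
    r=cv2.minAreaRect(k); print(r)
    P=np.array([onz(c,u,v,z)[:2] for u,v in cv2.boxPoints(r)])
    e=np.diff(np.vstack([P,P[:1]]),axis=0)
    print(P.mean(0),np.linalg.norm(e,axis=1),np.arctan2(e[:,1],e[:,0]))
box(0,50,.068,0); box(185,255,.030,1)
```

```text
[0.45299162 0.17959673 0.065     ]Traceback (most recent call last):
  File "<stdin>", line 14, in <module>
  File "<stdin>", line 8, in box
ValueError: max() iterable argument is empty
```

Run:
```python
from h import *
c=snap("wrist"); f=c["frame"]; 
g=f.max(2); print(g[135:160:3,345:412:4])
def box(lo,hi,z,pr):
    m=((g>=lo)&(g<=hi)).astype(np.uint8); w=np.zeros_like(m); w[90:195,332:412]=m[90:195,332:412]
    w=cv2.morphologyEx(w,cv2.MORPH_OPEN,np.ones((3,3)))
    k=max(cv2.findContours(w,0,2)[0],key=cv2.contourArea)
    if pr: k=cv2.convexHull(k)
    r=cv2.minAreaRect(k); print(r)
    P=np.array([onz(c,u,v,z)[:2] for u,v in cv2.boxPoints(r)])
    e=np.diff(np.vstack([P,P[:1]]),axis=0)
    print(P.mean(0),np.linalg.norm(e,axis=1),np.arctan2(e[:,1],e[:,0]))
box(0,75,.068,0); box(185,255,.030,1)
```

```text
[[255 255 240 145 143 134 124 121 110 113 106 104 119 176 255 175 168]
 [255 255 137  97 101  98 103 100 100  98  99  98  98 100 255 177 170]
 [255 255 130  97  99 102 101 101 100 102  99  98  96  93 255 172 169]
 [255 255 125  94  98 101 101  98  98 103  95 100  95  95 255 175 169]
 [255 255 126  93  97  95 101  95 100  98  98  95  96  94 255 169 172]
 [255 255 126  91  91  93  98  95  97  96  95  97  95  94 255 167 175]
 [255 255 130  92  90  91  95  95  92  96  95  95  90  93 255 165 170]
 [255 255 229 110 110 110 124 128 155 149 179 181 251 253 254 169 174]
 [255 255 230 236 235 236 233 235 237 232 233 232 255 255 254 166 173]]Traceback (most recent call last):
  File "<stdin>", line 13, in <module>
  File "<stdin>", line 7, in box
ValueError: max() iterable argument is empty
```

Run:
```python
from h import *
c=snap("wrist"); f=c["frame"]; 
g=f.max(2)
def box(lo,hi,z,pr):
    m=((g>=lo)&(g<=hi)).astype(np.uint8); w=np.zeros_like(m); y0,y1,x0,x1=(128,165,346,406) if not pr else (90,195,335,410); w[y0:y1,x0:x1]=m[y0:y1,x0:x1]
    w=cv2.morphologyEx(w,cv2.MORPH_OPEN,np.ones((3,3)))
    k=max(cv2.findContours(w,0,2)[0],key=cv2.contourArea)
    if pr: k=cv2.convexHull(k)
    r=cv2.minAreaRect(k); print(r)
    P=np.array([onz(c,u,v,z)[:2] for u,v in cv2.boxPoints(r)])
    e=np.diff(np.vstack([P,P[:1]]),axis=0)
    print(P.mean(0),np.linalg.norm(e,axis=1),np.arctan2(e[:,1],e[:,0]))
box(0,118,.068,0); box(200,255,.030,1)
```

```text
((375.5219421386719, 145.1371612548828), (20.711828231811523, 45.490203857421875), 88.02507019042969)
[0.5621862  0.17324174] [0.05096433 0.02320679 0.05189415 0.02319639] [ 0.12068705 -1.37881566 -3.02018723  1.72266943]
((372.5, 142.0), (80.0, 63.0), 90.0)
[0.56545184 0.17277153] [0.07642992 0.09914605 0.08195932 0.09891409] [ 0.08679903 -1.40846273 -3.05440955  1.67733535]
```

Emit:
{"name": "move_arm", "arguments": {
  "steps": [
    [0.006,0.0043,-0.005,0,0,-0.17,-0.2],
    [0.006,0.0043,-0.005,0,0,-0.17,-0.2],
    [0.006,0.0043,-0.005,0,0,-0.17,-0.2],
    [0.006,0.0043,-0.005,0,0,-0.17,-0.2],
    [0.006,0.0043,-0.005,0,0,-0.17,-0.2],
    [0.006,0.0043,-0.005,0,0,-0.17,-0.2],
    [0.006,0.0043,-0.005,0,0,-0.17,-0.2],
    [0.006,0.0043,-0.005,0,0,-0.17,-0.2],
    [0.006,0.0043,-0.005,0,0,-0.17,-0.2],
    [0.006,0.0043,-0.005,0,0,0,-0.2],
    [0,0,0,0,0,0,-0.2],
    [0,0,0,0,0,0,-0.2]
  ]
}}

```text
time_s: 8.0
eef_pos: [0.5626, 0.1717, 0.2335]
eef_rot: [-0.0, 0.751, -0.661, -0.0]
wrist_force: [0.3, -0.2, 0.4]
finger_gap: 0.0509
```

Run:
```python
from h import *
c=snap("wrist","w3.png"); s=sensors.observe(); X=rot(s["eef_rot"])[:,0]; print(s["eef_pos"],X,np.arctan2(X[1],X[0]),s["finger_gap"])
print([proj(c,(.562,.173,z)) for z in (.068,.03)],c["p"])
```

```text
[0.56264916 0.17165051 0.23356387] [ 1.26847020e-01 -9.91922241e-01 -3.18331678e-04] -1.4436066490016706 0.05136591218076862
[array([316.62536495, 188.57425337]), array([316.9206673 , 181.08217571])] [0.62835819 0.1788825  0.3590087 ]
```

View pics/w3.png

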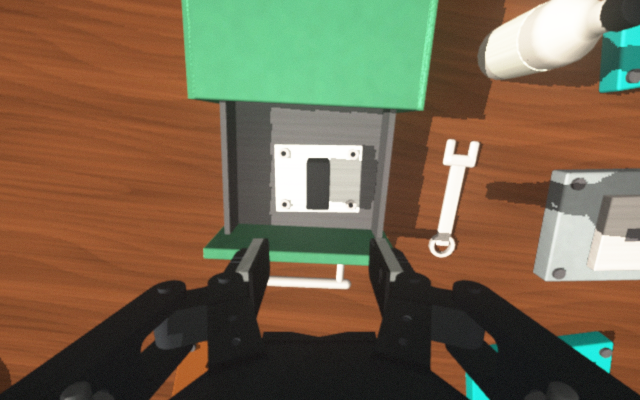

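Emit:
{"name": "move_arm", "arguments": {
  "steps": [
    [0.001,0,-0.05,0,0,0,-0.2],
    [0,0,-0.05,0,0,0,-0.2],
    [0,0,-0.045,0,0,0,-0.2],
    [0,0,-0.025,0,0,0,-0.2],
    [0,0,-0.012,0,0,0,-0.2],
    [0,0,0,0,0,0,-0.2]
  ]
}}

```text
time_s: 8.8
eef_pos: [0.5638, 0.1718, 0.0515]
eef_rot: [-0.0, 0.75, -0.661, -0.0]
wrist_force: [0.7, 0.7, -0.4]
finger_gap: 0.0511
```

Emit:
{"name": "move_arm", "arguments": {
  "newtons": 60,
  "steps": [
    [0,0,0,0,0,0,1],
    [0,0,0,0,0,0,1],
    [0,0,0,0,0,0,1],
    [0,0,0,0,0,0,1]
  ]
}}

```text
time_s: 9.3
eef_pos: [0.5643, 0.1722, 0.0525]
eef_rot: [-0.001, 0.75, -0.661, 0.0]
wrist_force: [-0.8, 1.1, 8.1]
finger_gap: 0.0232
```

Emit:
{"name": "move_arm", "arguments": {
  "steps": [
    [0,0,0.02,0,0,0,1],
    [0,0,0.04,0,0,0,1],
    [0,0,0.04,0,0,0,1],
    [0,0,0.04,0,0,0,1],
    [0,0,0,0,0,0,1]
  ]
}}

```text
time_s: 9.93
eef_pos: [0.5645, 0.1718, 0.1949]
eef_rot: [-0.002, 0.75, -0.661, 0.001]
wrist_force: [-0.2, -0.2, -5.3]
finger_gap: 0.0236
```

Run:
```python
from h import *
t=snap("top"); s=snap("scene"); w=snap("wrist")
a=cv2.resize(t["frame"][185:230,325:385],(400,300),interpolation=2)
u,v=proj(s,(.5535,-.213,.045)).astype(int);print(u,v)
b=cv2.resize(s["frame"][v-22:v+23,u-30:u+30],(400,300),interpolation=2)
W=cv2.resize(w["frame"],(480,300)); 
im=np.vstack([np.hstack([a,b]),np.hstack([W,np.zeros((300,320,3),np.uint8)])])
cv2.imwrite("pics/p4.png",im[:,:,::-1])
```

```text
310 229
```

View pics/p4.png

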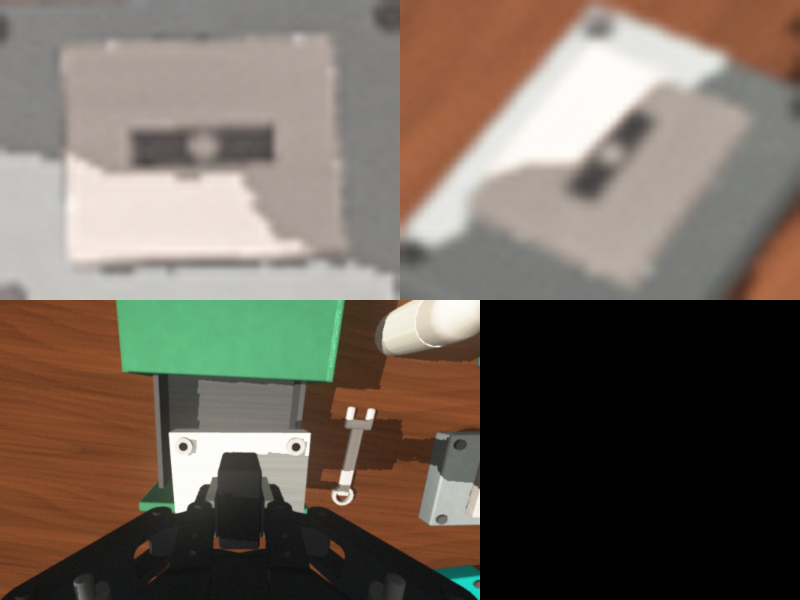

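Run:
```python
from h import *
t=snap("top"); s=snap("scene")
T=lambda x,y:(325+x/6.6667-.5,185+y/6.6667-.5)
S=lambda x,y:(280+(x-400)/6.6667-.5,207+y/6.6667-.5)
print("top pin",onz(t,*T(204,146),.049),"slot",onz(t,*T(202,147),.043))
print("scene pin",onz(s,*S(612,154),.048),"slot",onz(s,*S(611.5,152.5),.043))
P=np.array([onz(t,*T(*q),.043)[:2] for q in [(62,42),(330,37),(345,250),(70,263)]]);print(P,P.mean(0))
for i in range(4):
  e=P[(i+1)%4]-P[i];print(np.linalg.norm(e),np.arctan2(e[1],e[0]))
a,b=onz(s,*S(575,187),.043),onz(s,*S(648,118),.043);e=b-a;print(e,np.arctan2(e[1],e[0]))
# jig base edges from scene
f=s["frame"];hsv=cv2.cvtColor(f,cv2.COLOR_RGB2HSV);m=cv2.inRange(hsv,(0,0,60),(180,70,255));w=np.zeros_like(m);w[200:272,270:352]=m[200:272,270:352]
k=max(cv2.findContours(w,0,2)[0],key=cv2.contourArea);ap=cv2.approxPolyDP(k,4,True)[:,0]
for q in ap: print(q,onz(s,*q,.025).round(4))
w=sensors.observe();X=rot(w["eef_rot"]);print(np.arctan2(X[1,0],X[0,0]),X[:,2],w["ft_torque"])
# held plate visible in wrist: corners at z = tcp-.037+.016
c=snap("wrist");z=w["eef_pos"][2]-.021
for u,v in [(170*4/3,132*4/3),(310*4/3,133*4/3),(183*4/3,146*4/3),(296*4/3,146*4/3)]: print(onz(c,u,v,z)-w["eef_pos"], X.T@(onz(c,u,v,z)-w["eef_pos"]))
```

```text
top pin [ 0.55299609 -0.21242019  0.049     ] slot [ 0.55399659 -0.21200447  0.043     ]
scene pin [ 0.55533303 -0.21342754  0.048     ] slot [ 0.55160774 -0.20968076  0.043     ]
[[ 0.59138759 -0.15164665]
 [ 0.60541029 -0.25943034]
 [ 0.51817747 -0.27247052]
 [ 0.50085547 -0.16404514]] [ 0.5539577  -0.21189816]
0.10869203847925409 -1.441422649131702
0.08820210475461339 -2.993204314098642
0.10980034750781337 1.72921720780726
0.09137717459541193 0.13610452667575512
[-0.00017318  0.05278097  0.        ] 1.5740774825066786
[308 208] [ 0.4724 -0.1329  0.025 ]
[277 251] [ 0.5144 -0.3258  0.025 ]
[316 268] [ 0.6455 -0.3019  0.025 ]
[345 223] [ 0.6093 -0.1122  0.025 ]
-1.4451591259813847 [-1.38657003e-03 -3.03750302e-04 -9.99998993e-01] [0.0282091  0.01183385 0.01074776]
[ 0.03299424  0.04977251 -0.021     ] [-0.04524847 -0.03900067  0.02093911]
[ 0.04418467 -0.04326065 -0.021     ] [ 0.04845364 -0.0384452   0.02095185]
[ 0.02443329  0.04056392 -0.021     ] [-0.03718522 -0.0293533   0.02095378]
[ 0.03417376 -0.03570547 -0.021     ] [ 0.03970357 -0.02945993  0.02096344]
```

Emit:
{"name": "move_arm", "arguments": {
  "steps": [
    [-0.001,-0.03,0,0,0,0.003,1],
    [-0.001,-0.045,0,0,0,0.003,1],
    [-0.001,-0.05,0,0,0,0.003,1],
    [-0.001,-0.05,0,0,0,0.003,1],
    [-0.001,-0.05,0,0,0,0.003,1],
    [-0.001,-0.05,0,0,0,0.002,1],
    [-0.001,-0.05,0,0,0,0,1],
    [-0.002,-0.04,0,0,0,0,1],
    [-0.002,-0.019,0,0,0,0,1],
    [0,0,0,0,0,0,1],
    [0,0,0,0,0,0,1]
  ]
}}

```text
time_s: 11.6
eef_pos: [0.553, -0.2109, 0.191]
eef_rot: [-0.0, 0.756, -0.654, -0.0]
wrist_force: [0.1, -0.0, -3.3]
finger_gap: 0.0231
```

Emit:
{"name": "move_arm", "arguments": {
  "steps": [
    [0,0,-0.04,0,0,0,1],
    [0,0,-0.03,0,0,0,1],
    [0,0,-0.015,0,0,0,1],
    [0,0,-0.007,0,0,0,1],
    [0,0,0,0,0,0,1]
  ]
}}

```text
time_s: 12.22
eef_pos: [0.553, -0.212, 0.0996]
eef_rot: [-0.0, 0.756, -0.655, 0.0]
wrist_force: [-0.3, -0.5, -4.5]
finger_gap: 0.0232
```

Run:
```python
from h import *
c=snap("wrist","w5.png");w=sensors.observe();X=rot(w["eef_rot"]);print(w["eef_pos"],np.arctan2(X[1,0],X[0,0]),X[:,2],w["wrist_force"])
```

```text
[ 0.55304473 -0.21215329  0.10000533] -1.4278332367864564 [ 8.36381008e-04 -2.44527357e-04 -9.99999620e-01] [-0.74482366  0.4176331  -4.2669358 ]
```

View pics/w5.png

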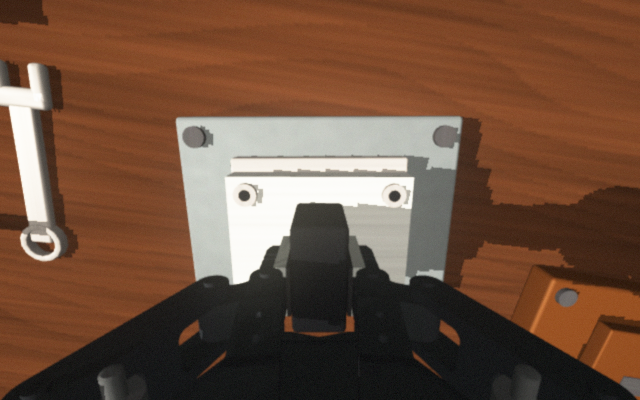

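Emit:
{"name": "move_arm", "arguments": {
  "steps": [
    [0,0,-0.006,0,0,0,1],
    [0,0,-0.004,0,0,0,1],
    [0,0,-0.002,0,0,0,1],
    [0,0,0,0,0,0,1]
  ]
}}

```text
time_s: 12.78
eef_pos: [0.5527, -0.2121, 0.0872]
eef_rot: [-0.0, 0.756, -0.655, -0.0]
wrist_force: [0.4, -0.7, -5.0]
finger_gap: 0.0231
```

Emit:
{"name": "move_arm", "arguments": {
  "steps": [
    [0,0,-0.002,0,0,0,1],
    [0,0,-0.002,0,0,0,1],
    [0,0,0,0,0,0,1]
  ]
}}

```text
time_s: 13.15
eef_pos: [0.5526, -0.2121, 0.0831]
eef_rot: [-0.0, 0.756, -0.655, -0.0]
wrist_force: [0.0, 1.0, -5.3]
finger_gap: 0.0232
```

Emit:
{"name": "move_arm", "arguments": {
  "steps": [
    [0,0,-0.0015,0,0,0,1],
    [0,0,0,0,0,0,1]
  ]
}}

```text
time_s: 13.4
eef_pos: [0.5527, -0.2122, 0.0817]
eef_rot: [-0.0, 0.756, -0.655, -0.0]
wrist_force: [0.2, 1.0, -3.4]
finger_gap: 0.0234
```

Emit:
{"name": "move_arm", "arguments": {
  "steps": [
    [0,0,-0.0015,0,0,0,1],
    [0,0,0,0,0,0,1]
  ]
}}

```text
time_s: 13.65
eef_pos: [0.5528, -0.2122, 0.0805]
eef_rot: [-0.0, 0.756, -0.655, 0.0]
wrist_force: [-3.1, 1.1, 4.9]
finger_gap: 0.0232
```

Emit:
{"name": "move_arm", "arguments": {
  "steps": [
    [0,0,-0.0015,0,0,0,1],
    [0,0,0,0,0,0,1]
  ]
}}

```text
time_s: 13.9
eef_pos: [0.5528, -0.2122, 0.079]
eef_rot: [-0.0, 0.756, -0.655, 0.0]
wrist_force: [-3.1, 1.8, 6.5]
finger_gap: 0.0236
```

Emit:
{"name": "move_arm", "arguments": {
  "steps": [
    [0,0,-0.0015,0,0,0,1],
    [0,0,-0.0015,0,0,0,1],
    [0,0,0,0,0,0,1]
  ]
}}

```text
time_s: 14.28
eef_pos: [0.5528, -0.2122, 0.0762]
eef_rot: [-0.0, 0.756, -0.655, 0.0]
wrist_force: [-3.5, 1.5, 9.6]
finger_gap: 0.0233
```

Emit:
{"name": "move_arm", "arguments": {
  "steps": [
    [0,0,-0.0015,0,0,0,1],
    [0,0,0,0,0,0,1]
  ]
}}

```text
time_s: 14.52
eef_pos: [0.5528, -0.2122, 0.0755]
eef_rot: [-0.0, 0.756, -0.655, 0.0]
wrist_force: [-6.5, 3.9, 23.8]
finger_gap: 0.023
```

Emit:
{"name": "move_arm", "arguments": {
  "steps": [
    [0,0,-0.001,0,0,0,1],
    [0,0,0,0,0,0,1]
  ]
}}

```text
time_s: 14.78
eef_pos: [0.5529, -0.2122, 0.0754]
eef_rot: [-0.001, 0.756, -0.655, 0.0]
wrist_force: [-11.7, 7.2, 41.5]
finger_gap: 0.0236
```

Emit:
{"name": "move_arm", "arguments": {
  "steps": [
    [0,0,0.001,0,0,0,1],
    [0,0,0,0,0,0,1],
    [0,0,0,0,0,0,1],
    [0,0,0,0,0,0,1]
  ]
}}

```text
time_s: 15.28
eef_pos: [0.5528, -0.2122, 0.0754]
eef_rot: [-0.0, 0.756, -0.655, 0.0]
wrist_force: [-6.5, 4.2, 23.0]
finger_gap: 0.0233
```

Run:
```python
from h import *
a=snap("wrist");b=snap("scene");t=snap("top");w=sensors.observe();print(w["eef_pos"],w["wrist_force"],w["ft_torque"],rot(w["eef_rot"])[:,2],w["time_s"])
u,v=200,110
im=np.vstack([np.hstack([cv2.resize(a["frame"],(400,250)),cv2.resize(b["frame"][110:290,230:518],(400,250))]),np.hstack([cv2.resize(t["frame"][60:310,150:550],(400,250)),np.zeros((250,400,3),np.uint8)])])
cv2.imwrite("pics/f6.png",im[:,:,::-1])
```

```text
[ 0.55283392 -0.21224808  0.07546724] [-7.86672182  4.56663298 23.81835495] [0.99642905 1.52974764 0.02517524] [ 9.18483768e-04  9.67571392e-05 -9.99999574e-01] 15.425
```

View pics/f6.png

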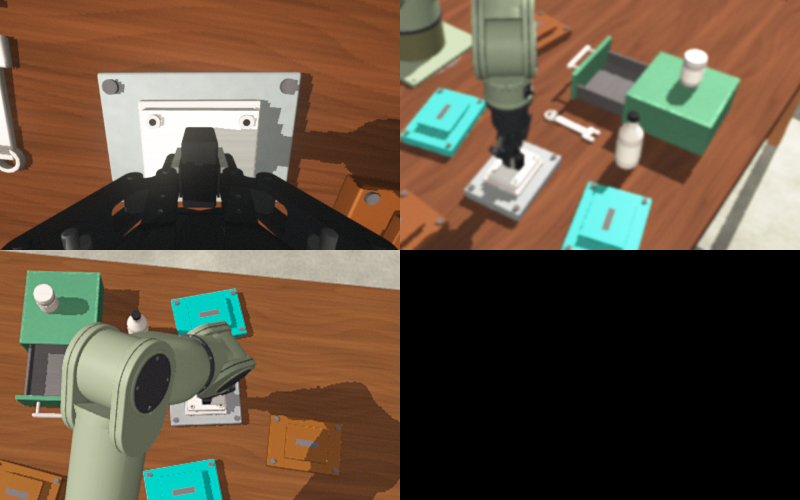

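The plate lies flat and square on the pad, held firmly against a hard stop. The drawer is open and the tin, oil bottle and wrench look undisturbed, so I'm handing in.

```bash
python3 -c "
from plant import job; print(job.close_job())"
```

```text
the job is handed in; nothing more can be done
None
```

I pulled the drawer to its stop and left it open, took out the plate by its black grip, and seated it over the jig pin. I handed in at about 15.4 s, still holding the plate down with about 24 N.

- **Drawer:** the force rose sharply (about 28 N) at the end of the pull. The handle then measured at x = 0.453 m, against about 0.457 m expected at full travel.
- **Pin:** I did not slide the plate to feel for the pin. It was visible in the top and scene views, close to the slot's centre, so I set the plate straight down over it. It passed the pin-tip height without resistance.
- **Pressing home:** pad contact came at TCP z of about 0.0812, and a hard stop at 0.0755, which matches the 6 mm of travel. The spring forces before the stop were as expected.
- **Force:** it briefly reached 41.5 N at the wrist while confirming the stop, so I backed off. That load went through the gripped plate, not the gripper's body.
- **Sideways force:** about 8 N in x and 5 N in y remained at the end. This suggests the pin may touch one side of the socket or the pad may rub. The plate still reached the stop level and square.
- **Bystanders:** the last picture shows the tin, oil bottle and wrench where they were.

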